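# Clamp two jars in the ratchet jig

## Robot

A 6-joint arm with a two-finger parallel gripper is mounted at the origin on a cart in front of the work surface, level with it; the furniture and walls round the work are solid. World frame = base frame: x ahead of the robot, y to its left, z up, the work surface at z = 0. Lengths are in mm, angles in rad, forces in N, time in s.
With the tool pointing down it reaches from about 225 to 875 mm from the base axis. Payload 3.4 kg.
Tool frame: the origin (TCP) lies midway between the tips of the shut fingers; the grasp point (between the pads) lies 19 mm behind it; x points along the fingers, z is the direction in which the jaws open and shut, and the axes are right-handed (so a half turn about x gives the same grasp; the last joint's range is limited). The gripper opens to 85 mm and grips with 20 to 120 N. Pads are 22 mm wide; open, the fingers measure 114 mm over their backs; the gripper's body (76 mm by 85 mm) begins 54 mm behind the grasp point. The pads swing forward as they close: fully open they stand 13 mm farther back than shut.
Start: joints at [1.147, 0.276, 1.505, -0, 1.361, -0.121], TCP at [171.478, 548.87, 231.328] pointing down, gripper open.
Joint ranges: [-2.89, 2.89], [-0.75, 2.08], [0.22, 2.7], [-1.18, 4.32], [0.11, 2.71], [-2.7, 2.7]. Speed limits (rad/s): [2.57, 2.57, 3.14, 3.14, 3.14, 3.14].

## Interface

Orientations are given as a unit quaternion [x, y, z, w].
In Python, from rig import robot gives the robot as it stands.
- The arm moves only by the shell command python3 -m jog 'ROWS' [FORCE]. ROWS is JSON, a list that holds one entry, the list of rows, each a list of 7 numbers: the turn, a rotation vector about the tool's x, y, z in rad, then the shift along the tool's x, y, z in m, then the opening, from 0 (shut) to 1 (fully open). In form: [[[wx, wy, wz, tx, ty, tz, claw], ...]]. A call has 1 to 10 rows; each row shifts and turns the commanded pose from where the row before left it, along the tool's axes as they then stand; what a row does not reach is not made up. A row lasts 1/12 s, in which the tool goes at most 41.7 mm and 7.16 degrees, less where a joint would pass 70% of its speed; a pose out of reach is approached as far as the arm can. A call with a gripper value outside its range is refused whole. The fingers move at their own pace and stop on an object; FORCE is the grip in N (left out, the last holds). Time passes only in rows, so rows that do not move let the fingers close. It gives the time, the measured TCP pose, the force and the opening at its end, in the units of the state.
- robot.sense(): the state, without advancing time (a new reading comes with each control period).
- robot.snapshot(name): name is "side" or "top" or "wrist"; returns a dict with "image" (420x560x3 uint8, red, green, blue), "camera_matrix" (3x3 intrinsics, pixels), "k1" (the pictures are not rectified: a ray, as slopes to the right and down, at radius r is drawn at 1 + k1 r^2 times it, then the intrinsics apply), "extrinsics" (4x4, takes a point from world to camera coordinates). Camera axes: x right, y down, z forward; pixel columns grow to the right and rows downward; lengths in mm; the calibration is good to about 2 mm. A picture is of the moment at which its call begins. There is no depth.
- robot.sign_off(): hands the job in, once; it reports no verdict.
Trained networks look in the newest picture that a camera, given by its name, has taken for a name from the list of things; names that differ only in an ending like _2 or _b are one class to them, and where a whole thing is asked for, a point or a joint stands for the part that bears it (a point fixed in the world has none). Each returns a list of dicts, best first, with "confidence" (0 to 1); they miss things now and then, are a little off and sometimes report something else, mostly with a low value. They report only what shows in the picture. A call takes as long as a camera call. They do not tell look-alikes from the thing itself.
- robot.trace(camera, label): "region" (420x560 bool, what is visible of it) and "box" ([left, top, right, bottom] in pixels, round what is visible of it).
The state is a dict: "clock": time; "joint_pos": joint angles; "dq": joint speeds; "joint_torque": joint torques, N m; "eef_pos": TCP position; "eef_rot": TCP orientation; "force": force on the tool from outside, world axes, zero at the start; "torque": the same for the moment, N m; "opening": finger opening in mm.
Only numpy, scipy, OpenCV 4.12 (cv2) and the standard library are available. Lean on these libraries where they do the work, as an engineer would, in place of code of your own. Each camera call takes 0.05 s, during which the arm holds its last target. There are 200 camera calls.

## Task

Get the two lidded jars held ready for lid tightening: set them upright, one by one, into the two pockets of the clamping jig, one jar in each pocket. Then pump the jig's pair of squeeze levers, letting them open fully after each stroke, until the ratchet jaw has pushed both jars home in their pockets and presses on them; stop then, or at most one stroke later, because further strokes crush the jars. Move the jaw only with the levers, leave the other things on the bench alone, and finish while still holding the levers squeezed together: do not let go of them at the end.

Things in the scene. Friction and masses are not known exactly. Their poses are not given: they have to be found in the camera images.
- jar_1: white plastic jar with a screwed-on lid, an upright cylinder 53 mm in diameter and 46 mm high (the lid is the top 17 mm), about 0.12 kg; stands on the bench. Origin: centre of its underside, z up. Its yaw does not matter.
- jar_2: the second jar, exactly like jar_1; either jar may go in either pocket.
- clamp: jig bolted to the bench: 8 mm base plate (x -65 to 235 mm in its frame, 80 mm wide, 172 mm from x 90); along its +x: grey ratchet housing (x -45 to 50, 48 wide, top at z 56) with two upright squeeze levers, then jaw bar, then pocket block. Origin on the bench midway between the levers; +x = the way the jaw advances, to the pockets; y = along the pocket row and jaw bar; z up.
- grip_point (a point): midway between the squeeze levers, 98 mm above the bench, axes as clamp. Close a gripper on the outer faces of both paddles along the clamp's x, 75 to 115 mm above the bench. Outer faces here 59 mm apart when open (66 at the tops), 32 when squeezed home. The levers are geared together: both move equally to this point; they spring open when the fingers open to 70 mm or more.
- lever_1 (a joint): angle of the levers (rad): 0 open, 0.19 squeezed home, at a stop. The first full stroke (0.19, back to near 0) advances the ratchet rod by about 8 mm, each later one by one tooth, 7 mm; under load the rod may drop back up to 1.5 mm as they open. A stroke short of 0.18 may catch no new tooth. Squeezing takes 4 to 12 N on each paddle, more as the jaw presses harder.
- grip_lever_1: black paddle of the lever on the clamp's +x side (next to the jaw): 24 mm wide along y, 11 mm thick, 72 mm high, top 118 mm above the bench, leaning outward when open, upright when home. Origin at its middle, 81 mm above the bench.
- grip_lever_2: the same black paddle on the clamp's -x side, leaning the other way.
- ratchet_rod (a joint): how far the ratchet rod, which carries the jaw, has advanced (m): 0 at the start, at most 0.05. It cannot go back.
- jaw_face (a point): middle of the jaw bar's front face, 26 mm above the bench, 105 mm from the clamp's origin along x at the start. The bar is 150 mm long across the clamp, lower edge 11 mm and upper edge 33 mm above the bench, with a 44 mm wide rubber pad opposite each pocket.
- jaw_bar: the jaw bar itself, axes as the clamp's (origin not on the bar: see jaw_face).
- jaw_spring (a joint): how far the jaw bar is pushed back on its spring (m): 0 when it touches nothing; about 1 N per mm in all, shared by the jars. It may read up to 0.003 while the jaw merely slides loose jars along; once both jars are home each stroke presses it in by up to 8 mm. Over 0.019 crushes the jars.
- pocket_1 (a point): where the centre of a jar's underside lies when pressed home in the pocket on the clamp's +y side: on the plate, 8 mm above the bench, 46 mm off the clamp's centre line, 141 to 155 mm ahead of its origin (differs each time). Axes as clamp. The pocket is 62 mm wide between ribs 14 mm high; behind is a 22 mm high V back that centres the jar; open to the jaw. Put a jar down 2 to 6 mm nearer the jaw.
- pocket_2 (a point): the same for the pocket on the clamp's -y side, 92 mm from pocket_1. Two jars in the pockets leave a 39 mm gap between them; the retracted jaw leaves a jar 10 to 24 mm of play along x. Closing the gripper along the clamp's y when putting a jar down keeps its body clear of the levers.
- rubber_stamp: bystander: wooden hand stamp, 76 mm high, stands on the bench; not to be moved.
- brown_tape: bystander: roll of brown tape lying flat, 104 mm across, 49 mm high; not to be moved.
- dispenser: bystander: tape dispenser, 155 mm long, 92 mm high; not to be moved.
- desk_stapler: bystander: stapler, 122 mm long, 36 mm high; not to be moved.
- yellow_cutter: bystander: box cutter, 161 mm long, 16 mm high; not to be moved.
Mind the look-alikes: they are no part of the job. Leave any purple or yellow look-alike of the jar_1 alone.

How it is judged:
By the outcome, as a careful person would: the job done as asked, in the order asked, and still so for the second after the job is handed in, while the arm keeps its last pose, push and grip.
It also fails if it takes over 72 s, if anything falls off the work surface, if the arm or the gripper's body presses on something with over 40 N, if the wrist force passes 120 N, or if a joint passes its speed limit or range.

## Working session

There is one attempt and no reset: what is moved stays moved. The work goes in short steps, Python scripts to look and compute and a shell command to move; the robot and the scene stay as the last step left them, time stands still between calls to the robot, and variables do not carry over. Pictures are saved under pics/ and viewed, on a budget of 13 in all, crops included, one or two more only if the job needs it, and the job is handed in when it is done.

```bash
mkdir -p pics; ls; python3 - <<'E'
from rig import robot
import cv2,numpy as np
s=robot.sense();print({k:np.round(v,3).tolist() for k,v in s.items()})
ims=[]
for n in("top","side"):
    d=robot.snapshot(n);print(n,d["camera_matrix"].tolist(),d["k1"],np.round(d["extrinsics"],3).tolist())
    cv2.imwrite(f"pics/{n}0.png",cv2.cvtColor(d["image"],cv2.COLOR_RGB2BGR))
    for l in("jar_1","clamp","grip_lever_1","jaw_bar"):
        for t in robot.trace(n,l): print(n,l,round(t["confidence"],2),np.round(t["box"]).tolist(),t["region"].sum())
E
```

```text
pics
{'clock': 0.0, 'joint_pos': [1.147, 0.277, 1.506, 0.0, 1.361, -0.121], 'dq': [-0.0, 0.001, -0.0, 0.0, 0.0, -0.003], 'joint_torque': [0.002, -41.678, -24.581, 0.0, 0.011, 0.0], 'eef_pos': [171.226, 548.35, 230.454], 'eef_rot': [-0.419, 0.57, 0.419, 0.569], 'force': [0.282, 0.138, -0.013], 'torque': [-0.03, 0.037, -0.002], 'opening': 85.41}
top [[472.57886224933264, 0.0, 277.03339120475295], [0.0, 472.57886224933264, 211.11399128404446], [0.0, 0.0, 1.0]] 0.01651858944693793 [[-0.001, -1.0, -0.014, -93.226], [-0.999, 0.001, -0.048, 506.702], [0.048, 0.014, -0.999, 1364.353], [0.0, 0.0, 0.0, 1.0]]
top jar_1 0.8 [363.0, 224.0, 387.0, 241.0] 298
top jar_1 0.74 [334.0, 219.0, 351.0, 238.0] 287
top jar_1 0.67 [396.0, 217.0, 415.0, 236.0] 352
top jar_1 0.65 [351.0, 180.0, 372.0, 197.0] 325
top jar_1 0.21 [278.0, 185.0, 310.0, 245.0] 714
top clamp 0.79 [214.0, 185.0, 318.0, 249.0] 3617
top clamp 0.26 [325.0, 145.0, 361.0, 184.0] 675
top grip_lever_1 0.67 [222.0, 216.0, 234.0, 229.0] 86
top grip_lever_1 0.64 [240.0, 214.0, 248.0, 226.0] 57
top jaw_bar 0.49 [266.0, 194.0, 274.0, 241.0] 146
side [[398.3544215126724, 0.0, 274.6074968055606], [0.0, 398.3544215126724, 210.63925914499666], [0.0, 0.0, 1.0]] 0.0035648430980612642 [[0.199, -0.98, -0.001, -202.431], [-0.711, -0.143, -0.688, 410.181], [0.675, 0.138, -0.725, 987.78], [0.0, 0.0, 0.0, 1.0]]
side jar_1 0.86 [340.0, 212.0, 354.0, 236.0] 298
side jar_1 0.73 [384.0, 245.0, 398.0, 268.0] 304
side jar_1 0.61 [315.0, 237.0, 335.0, 256.0] 310
side jar_1 0.6 [344.0, 243.0, 365.0, 264.0] 315
side jar_1 0.19 [216.0, 207.0, 307.0, 258.0] 2340
side clamp 0.68 [214.0, 204.0, 309.0, 256.0] 2434
side clamp 0.65 [130.0, 224.0, 148.0, 249.0] 252
side grip_lever_1 0.69 [221.0, 204.0, 234.0, 221.0] 82
side jaw_bar 0.62 [259.0, 208.0, 270.0, 245.0] 121
```

```bash
python3 - <<'E'
import cv2,numpy as np
t=cv2.imread("pics/top0.png");s=cv2.imread("pics/side0.png")
a=cv2.resize(t[130:260,200:430],(800,452),interpolation=cv2.INTER_CUBIC)
cv2.imwrite("pics/crop1.png",a); cv2.imwrite("pics/both.png",np.hstack([cv2.resize(t,(400,300)),cv2.resize(s,(400,300))]))
E
```

```text
(no output)
```

View pics/crop1.png

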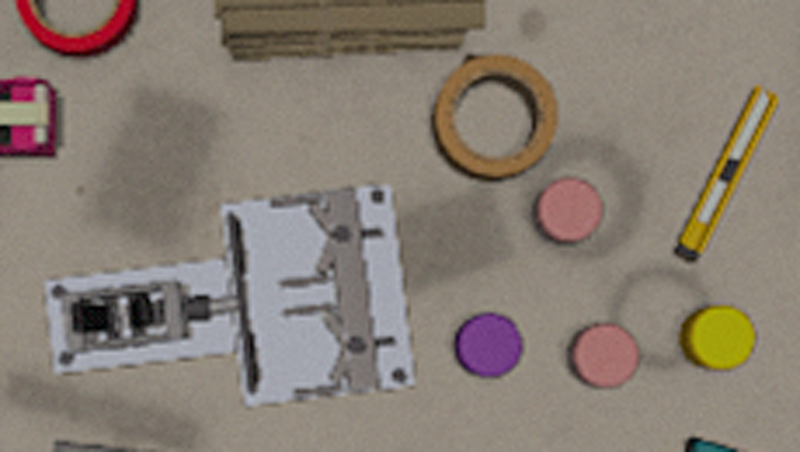

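View pics/both.png

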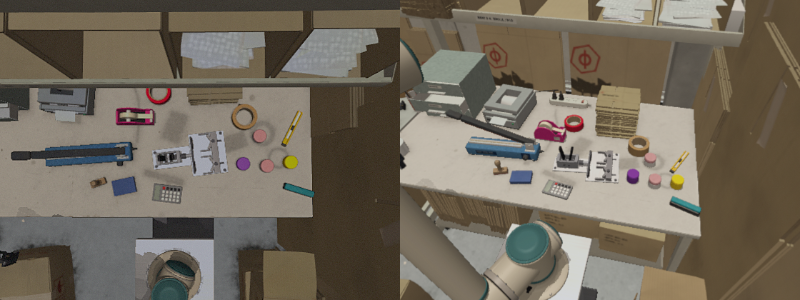

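```bash
cat > h.py <<'E'
from rig import robot
import cv2,numpy as np
from scipy.optimize import least_squares
from scipy.spatial.transform import Rotation as R
def cam(d):
    E=np.array(d["extrinsics"]);return np.array(d["camera_matrix"]),np.array([d["k1"],0,0,0.]),E
def proj(d,P):
    K,k,E=cam(d);return cv2.projectPoints(np.float64(P).reshape(-1,1,3),cv2.Rodrigues(E[:3,:3])[0],E[:3,3],K,k)[0][:,0]
def back(d,uv,z):
    K,k,E=cam(d);n=cv2.undistortPoints(np.float64(uv).reshape(-1,1,2),K,k)[:,0]
    D=np.c_[n,np.ones(len(n))]@E[:3,:3];c=-E[:3,:3].T@E[:3,3]
    return c+D*((z-c[2])/D[:,2])[:,None]
def snap(n,f=None):
    d=robot.snapshot(n)
    if f: cv2.imwrite("pics/"+f,cv2.cvtColor(d["image"],cv2.COLOR_RGB2BGR))
    return d
def fit(d,uv,P,x0):
    "pose x,y,yaw of clamp from pixels uv of clamp-frame points P"
    P=np.float64(P)
    W=lambda q:np.c_[P[:,:2]@R.from_euler('z',q[2]).as_matrix()[:2,:2].T+q[:2],P[:,2]]
    r=least_squares(lambda q:(proj(d,W(q))-uv).ravel(),x0,x_scale=[100,100,1],loss='soft_l1');return r.x,r.fun
def c2w(q,P):
    P=np.atleast_2d(np.float64(P));return np.c_[P[:,:2]@R.from_euler('z',q[2]).as_matrix()[:2,:2].T+q[:2],P[:,2]]
E
python3 - <<'E'
from h import *
d=snap("top")
uv=np.array([(48,283),(65,373),(222,205),(390,185),(412,388),(247,405)])*.2875+[200,130]
q,f=fit(d,uv,[(-65,40,8),(-65,-40,8),(90,86,8),(235,86,8),(235,-86,8),(90,-86,8)],[500,0,-1.6]);print(q,f.round(1))
print("pk",c2w(q,[(148,46,8),(148,-46,8),(0,0,98)]).round(1))
print("jars top",back(d,np.array([(570,210),(605,355),(489,345)])*.2875+[200,130],46).round(1))
s=snap("side")
for t in robot.trace("top","jar_1")[:4]: v=np.argwhere(t["region"]).mean(0)[::-1];print(v,back(d,v,40).round(1))
for t in robot.trace("side","jar_1")[:4]: v=np.argwhere(t["region"]).mean(0)[::-1];print(v,back(s,v,30).round(1))
for n,z in("rubber_stamp",76),("brown_tape",49),("dispenser",92),("desk_stapler",36),("yellow_cutter",16):
  for t in robot.trace("top",n)[:2]:print(n,t["confidence"],np.array(t["box"]).round(),back(d,np.reshape(t["box"],(2,2)),z).round().tolist())
w=snap("wrist");C=-w["extrinsics"][:3,:3].T@w["extrinsics"][:3,3];print(C,w["extrinsics"].round(3).tolist(),w["camera_matrix"][0])
E
```

```text
[476.17598569  23.85193955  -1.45193414] [-0.7 -0.6 -2.5  0.7  0.1 -0.2  1.  -0.4  1.9 -0.2 -0.2  0.9]
pk [[ 539.4 -117.6    8. ]
 [ 448.1 -128.6    8. ]
 [ 476.2   23.9   98. ]]
jars top [[ 563.5 -340.6   46. ]
 [ 445.3 -367.7   46. ]
 [ 453.5 -273.9   46. ]]
[405.84952978 226.95924765] [[ 459.8 -459.    40. ]]
[362.99401198 190.3502994 ] [[ 564.1 -339.1   40. ]]
[373.46366782 231.62283737] [[ 446.6 -367.6   40. ]]
[408.34515366 180.59810875] [[ 591.6 -467.9   40. ]]
[325.18181818 245.97360704] [[ 449.7 -274.9   30. ]]
[349.32038835 223.33009709] [[ 558.7 -341.3   30. ]]
[355.57666667 253.81333333] [[ 437.8 -368.8   30. ]]
[387.00613497 254.43865031] [[ 454.3 -462.4   30. ]]
rubber_stamp 0.53 [128. 247. 151. 265.] [[405.0, 318.0, 76.0], [355.0, 255.0, 76.0]]
brown_tape 0.94 [328. 146. 362. 187.] [[691.0, -238.0, 49.0], [574.0, -333.0, 49.0]]
dispenser 0.73 [158. 152. 214. 177.] [[666.0, 233.0, 92.0], [598.0, 78.0, 92.0]]
desk_stapler 0.67 [395. 258. 444. 277.] [[372.0, -427.0, 36.0], [318.0, -564.0, 36.0]]
yellow_cutter 0.69 [396. 156. 426. 207.] [[666.0, -440.0, 16.0], [518.0, -525.0, 16.0]]
[105.94514959 569.5452778  373.89656424] [[0.299, 0.954, 0.001, -575.626], [0.918, -0.287, 0.273, -35.736], [0.261, -0.081, -0.962, 377.866], [0.0, 0.0, 0.0, 1.0]] [359.26955683   0.         281.75349819]
```

```bash
cat >> h.py <<'E'
def yaw(s): z=R.from_quat(s["eef_rot"]).as_matrix()[:,2];return np.degrees(np.arctan2(z[1],z[0]))
def togo(target,M=None):
    "world target of TCP -> shift in tool axes (mm)"
    s=robot.sense();M=R.from_quat(s["eef_rot"]).as_matrix() if M is None else M
    return (M.T@(np.array(target)-s["eef_pos"])).round(1)
E
python3 - <<'E'
from h import *
s=robot.sense();print(yaw(s),R.from_quat(s["eef_rot"]).as_matrix().round(3).tolist(),togo([562,-340,230]))
E
```

```text
72.65229237995459 [[0.0, -0.955, 0.298], [0.0, 0.298, 0.955], [-1.0, -0.0, 0.0]] [   1.3 -637.8 -732. ]
```

```bash
r='[0,0,0,0,-0.0263,-0.0302,1]'
python3 -m jog '[[[0,0,0,0,-0.0263,-0.0302,1],[0,0,0,0,-0.0263,-0.0302,1],[0,0,0,0,-0.0263,-0.0302,1],[0,0,0,0,-0.0263,-0.0302,1],[0,0,0,0,-0.0263,-0.0302,1],[0,0,0,0,-0.0263,-0.0302,1],[0,0,0,0,-0.0263,-0.0302,1],[0,0,0,0,-0.0263,-0.0302,1],[0,0,0,0,-0.0263,-0.0302,1],[0,0,0,0,-0.0263,-0.0302,1]]]'
python3 -m jog '[[[0,0,0,0,-0.0263,-0.0302,1],[0,0,0,0,-0.0263,-0.0302,1],[0,0,0,0,-0.0263,-0.0302,1],[0,0,0,0,-0.0263,-0.0302,1],[0,0,0,0,-0.0263,-0.0302,1],[0,0,0,0,-0.0263,-0.0302,1],[0,0,0,0,-0.0263,-0.0302,1],[0,0,0,0,-0.0263,-0.0302,1],[0,0,0,0,-0.0263,-0.0302,1],[0,0,0,0,-0.0263,-0.0302,1]]]'
python3 -m jog '[[[0,0,0,0,-0.0263,-0.0302,1],[0,0,0,0,-0.0263,-0.0302,1],[0,0,0,0,-0.0263,-0.0302,1],[0,0,0,0,-0.0263,-0.0302,1],[0.12,0,0,0,0,0,1],[0.12,0,0,0,0,0,1],[0.12,0,0,0,0,0,1],[0.12,0,0,0,0,0,1],[0.12,0,0,0,0,0,1],[0.12,0,0,0,0,0,1]]]'
python3 -m jog '[[[0.12,0,0,0,0,0,1],[0.12,0,0,0,0,0,1],[0.12,0,0,0,0,0,1],[0.12,0,0,0,0,0,1],[0.12,0,0,0,0,0,1],[0.12,0,0,0,0,0,1],[0.12,0,0,0,0,0,1],[0.12,0,0,0,0,0,1],[0.12,0,0,0,0,0,1],[0.12,0,0,0,0,0,1]]]'
python3 -m jog '[[[0.12,0,0,0,0,0,1],[0.12,0,0,0,0,0,1],[0,0,0,0,0,0,1],[0,0,0,0,0,0,1]]]'
python3 - <<'E'
from h import *
s=robot.sense();print(yaw(s),s["joint_pos"].round(2) if hasattr(s["joint_pos"],'round') else s["joint_pos"])
w=snap("wrist","w1.png")
for t in robot.trace("wrist","jar_1")[:5]: v=np.argwhere(t["region"]).mean(0)[::-1];print(t["confidence"],np.array(t["box"]).round(),v.round(),back(w,v,40).round(1))
# side-independent: lid top centre by colour
hsv=cv2.cvtColor(w["image"],cv2.COLOR_RGB2HSV)
E
```

```text
clock: 1.83
eef_pos: [332.7, 180.5, 231.6]
eef_rot: [-0.419, 0.569, 0.419, 0.57]
force: [1.0, 0.1, 0.8]
opening: 85.6
clock: 2.67
eef_pos: [493.8, -186.6, 231.4]
eef_rot: [-0.419, 0.57, 0.419, 0.57]
force: [0.6, 1.0, 0.2]
opening: 85.1
clock: 3.5
eef_pos: [557.8, -331.3, 231.1]
eef_rot: [-0.189, 0.681, 0.189, 0.681]
force: [-0.0, -0.1, 0.3]
opening: 85.4
clock: 4.33
eef_pos: [557.8, -331.2, 231.2]
eef_rot: [0.228, 0.669, -0.228, 0.669]
force: [1.1, -0.4, 0.1]
opening: 85.8
clock: 4.67
eef_pos: [557.8, -331.2, 231.2]
eef_rot: [0.304, 0.638, -0.304, 0.638]
force: [0.1, -1.0, 0.1]
opening: 85.5
-50.93196950970493 [-0.64  0.39  1.34  0.    1.42  0.25]
0.93 [146. 190. 209. 253.] [177. 222.] [[ 462.5 -276.1   40. ]]
0.77 [268. 154. 325. 214.] [297. 180.] [[ 568.4 -340.8   40. ]]
0.71 [298. 287. 350. 352.] [321. 319.] [[ 469. -457.   40.]]
0.63 [221. 250. 271. 312.] [246. 280.] [[ 454.7 -367.    40. ]]
```

View pics/w1.png

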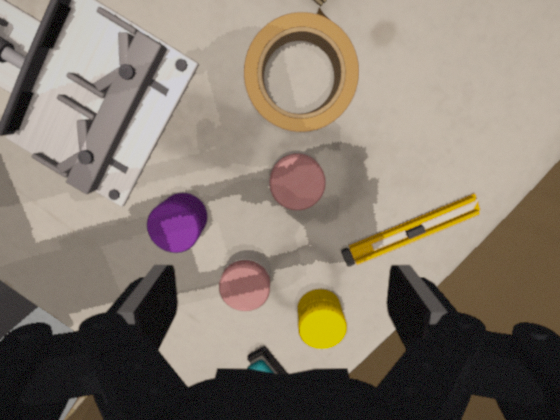

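```bash
python3 - <<'E'
from h import *
print(togo([565,-340.5,110]))
E
```

```text
[121.2  -0.3  11.8]
```

```bash

python3 -m jog '[[[0,0,0,0.03,0,0.004,1],[0.02,0,0,0.03,0,0.004,1],[0,0,0,0.03,0,0.004,1],[0,0,0,0.031,0,0,1],[0,0,0,0,0,0,1],[0,0,0,0,0,0,1]]]'
python3 - <<'E'
from h import *
print(yaw(robot.sense()))
w=snap("wrist","w2.png")
for t in robot.trace("wrist","jar_1")[:5]:
    v=np.argwhere(t["region"]).mean(0)[::-1]
    hull=max(cv2.findContours(t["region"].astype(np.uint8),0,2)[0],key=len);(c,r)=cv2.minEnclosingCircle(hull)
    print(round(t["confidence"],2),np.array(t["box"]).round(),v.round(),back(w,v,35).round(1),back(w,c,46).round(1),r)
d=snap("top")
for t in robot.trace("top","jar_1")[:4]: v=np.argwhere(t["region"]).mean(0)[::-1];print(v,back(d,v,40).round(1))
p=robot.sense()["eef_pos"];print(p,proj(w,[p,p+np.array([0,0,-60])]))
E
```

```text
clock: 5.27
eef_pos: [564.3, -339.8, 108.8]
eef_rot: [0.311, 0.637, -0.311, 0.633]
force: [-0.0, 0.0, 0.4]
opening: 85.7
-52.19660041256386
0.93 [243. 174. 329. 265.] [288. 218.] [[ 568.  -341.5   35. ]] [[ 571.6 -339.4   46. ]] 47.26038360595703
0.88 [ 69. 233. 165. 317.] [111. 271.] [[ 465.  -270.3   35. ]] [[ 471.4 -277.2   46. ]] 49.451602935791016
0.74 [303. 358. 355. 380.] [327. 365.] [[ 497.1 -433.6   35. ]] [[ 498.8 -431.    46. ]] 26.80028533935547
0.62 [179. 308. 258. 387.] [218. 346.] [[ 461.8 -361.6   35. ]] [[ 465.4 -360.6   46. ]] 44.9379768371582
[407.97530864 228.09876543] [[ 456.5 -465.    40. ]]
[373.52521008 230.75210084] [[ 449.1 -367.8   40. ]]
[ 566.70300497 -341.55646038  112.97723185] [[287.70532709 275.35839913]
 [286.59457762 228.69859236]]
```

View pics/w2.png

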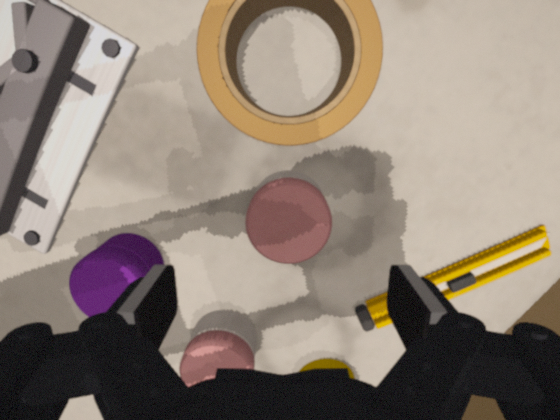

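```bash

python3 -m jog '[[[0,0,0,0.03,0.004,0.001,1],[0,0,0,0.03,0,0,1],[0,0,0,0.022,0,0,1],[0,0,0,0.016,0,0,1],[0,0,0,0,0,0,1],[0,0,0,0,0,0,0.4],[0,0,0,0,0,0,0.4],[0,0,0,0,0,0,0.4],[0,0,0,0,0,0,0.4],[0,0,0,0,0,0,0.4]]]' 40
python3 -m jog '[[[0,0,0,0,0,0,0.4],[0,0,0,0,0,0,0.4],[0,0,0,0,0,0,0.4]]]'
python3 -c "
from h import *
for i in range(6):s=robot.sense();print(s['eef_pos'],s['clock'])"
```

```text
clock: 6.3
eef_pos: [570.6, -340.0, 14.9]
eef_rot: [0.311, 0.633, -0.312, 0.637]
force: [-0.9, 0.7, 6.7]
opening: 52.2
clock: 6.55
eef_pos: [570.6, -340.0, 14.9]
eef_rot: [0.311, 0.633, -0.312, 0.637]
force: [-0.5, 0.4, 7.4]
opening: 52.0
[ 570.57458186 -340.00280822   14.94684527] 6.55
[ 570.57458186 -340.00280822   14.94684527] 6.55
[ 570.57458186 -340.00280822   14.94684527] 6.55
[ 570.57458186 -340.00280822   14.94684527] 6.55
[ 570.57458186 -340.00280822   14.94684527] 6.55
[ 570.57458186 -340.00280822   14.94684527] 6.55
```

```bash

python3 -m jog '[[[0,0,0,-0.03,0,0,0.4],[0,0,0,-0.04,0,0,0.4],[0,0,0,-0.04,0,0,0.4],[-0.1,0,0,-0.04,0,0,0.4],[-0.115,0,0,0,0,0,0.4],[-0.115,0,0,0,0,0,0.4],[-0.115,0,0,0,0,0,0.4],[-0.115,0,0,0,0,0,0.4],[-0.115,0,0,0,0,0,0.4],[-0.115,0,0,0,0,0,0.4]]]'
python3 -m jog '[[[-0.115,0,0,0,0,0,0.4],[-0.115,0,0,0,0,0,0.4],[0,0,0,0,0,0,0.4]]]'
python3 -c "
from h import *
s=robot.sense();print(yaw(s),togo([539,-160,165]))"
```

```text
clock: 7.38
eef_pos: [569.0, -338.9, 163.0]
eef_rot: [0.041, 0.706, -0.041, 0.706]
force: [0.0, 1.1, -1.3]
opening: 51.9
clock: 7.63
eef_pos: [569.0, -338.9, 162.8]
eef_rot: [-0.039, 0.706, 0.039, 0.706]
force: [0.1, -0.3, -1.3]
opening: 52.0
6.291278100720848 [ -2.2 181.1 -10.2]
```

```bash

python3 -m jog '[[[0,0,0,0,0.036,-0.002,0.4],[0,0,0,0,0.036,-0.002,0.4],[0,0,0,0,0.036,-0.002,0.4],[0,0,0,0,0.036,-0.002,0.4],[0,0,0,0,0.036,-0.002,0.4],[0,0,0,0,0,0,0.4],[0,0,0,0,0,0,0.4]]]'
python3 - <<'E'
from h import *
w=snap("wrist","w3.png");d=snap("top","t3.png")
q=[476.2,23.9,-1.452]
print(proj(w,c2w(q,[(235,86,8),(235,-86,8),(90,86,8),(90,-86,8),(148,46,8),(148,-46,8),(105,75,33),(105,-75,33)])).round())
E
```

```text
clock: 8.22
eef_pos: [539.3, -159.2, 163.0]
eef_rot: [-0.038, 0.706, 0.038, 0.706]
force: [0.4, -0.6, -1.6]
opening: 52.2
[[332. 240.]
 [140. 242.]
 [337.  67.]
 [120.  72.]
 [286. 142.]
 [175. 143.]
 [326.  85.]
 [122.  89.]]
```

View pics/w3.png

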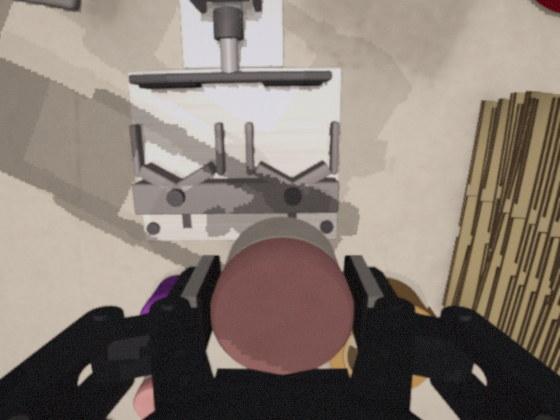

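```bash
cat > ov.py <<'E'
from h import *
E
python3 - <<'E'
from h import *
w=snap("wrist")
uv=np.array([(340,68.5),(129.5,70.5),(336.5,240),(146,241)])
P=[(90,86,8),(90,-86,8),(235,86,8),(235,-86,8)]
q,f=fit(w,uv,P,[476,24,-1.45]);print(q,f.round(1))
im=cv2.resize(cv2.cvtColor(w["image"],cv2.COLOR_RGB2BGR)[40:250,100:370],None,fx=2.9,fy=2.9,interpolation=cv2.INTER_CUBIC)
def dot(p,c):
    for u in proj(w,c2w(q,p)): cv2.circle(im,tuple(int(v) for v in (u-[100,40])*2.9),2,c,-1)
dot(P,(0,0,255))
th=np.linspace(0,2*np.pi,50)
for x in(141,155):
  for y in(46,-46): dot(np.c_[x+26.5*np.cos(th),y+26.5*np.sin(th),0*th+8],(0,255,0) if x==141 else (255,0,0))
for y in(15,77,-15,-77):dot([(x,y,22) for x in range(120,160,4)],(0,0,255))
for y in np.linspace(-75,75,20):dot([(105,y,33)],(0,255,255))
cv2.imwrite("pics/ov1.png",im)
print(c2w(q,[(141,46,8),(155,46,8),(148,-46,8)]).round(1),togo(c2w(q,[(148,46,100)])[0]))
for i in range(3):
  robot.snapshot("top");print(robot.sense()["eef_pos"].round(1))
E
```

```text
[483.85767139  22.26565876  -1.46091109] [ 3.9 -0.7 -2.4 -0.1  0.9  1.  -1.2  0.4]
[[ 545.  -112.8    8. ]
 [ 546.6 -126.8    8. ]
 [ 454.4 -129.9    8. ]] [62.7 41.4  9.9]
[ 540.2 -162.2  162.5]
[ 540.1 -162.3  162.4]
[ 540.  -162.2  162.2]
```

View pics/ov1.png

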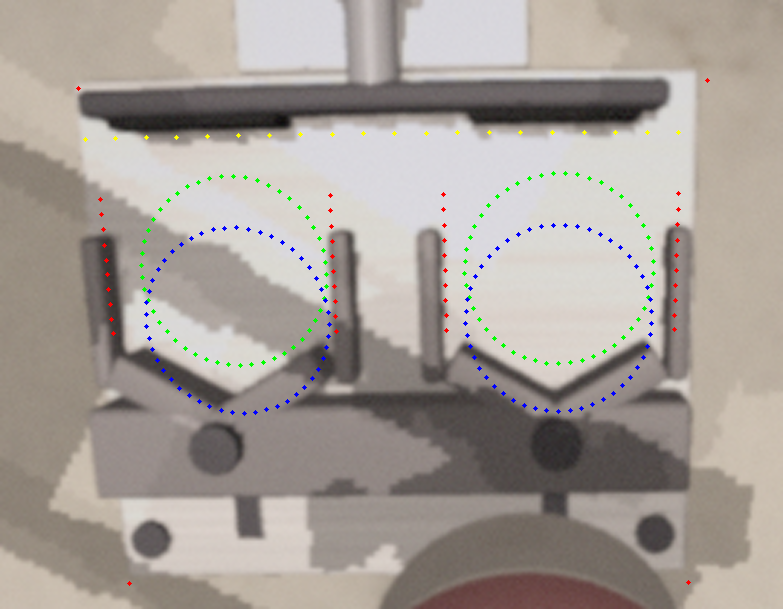

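```bash
python3 -c "
from h import *
print(togo([545,-112.8,45]),robot.sense()['eef_pos'])"
```

```text
[117.2  48.6  10.2] [ 540.0031758  -162.21192417  162.21554802]
```

```bash
python3 -m jog '[[[0,0,0,0.02,0.024,0.005,0.4],[0,0,0,0.03,0.0246,0.0052,0.4],[0,0,0,0.03,0,0,0.4],[0,0,0,0.025,0,0,0.4],[0,0,0,0.012,0,0,0.4],[0,0,0,0,0,0,0.4],[0,0,0,0,0,0,0.4]]]'
python3 - <<'E'
from h import *
w=snap("wrist","w4.png");im=cv2.imread("pics/w4.png")
cv2.imwrite("pics/w4c.png",cv2.resize(im[0:420,0:560],None,fx=1.4,fy=1.4))
E
```

```text
clock: 9.1
eef_pos: [543.7, -111.8, 44.4]
eef_rot: [-0.037, 0.707, 0.038, 0.705]
force: [-1.6, 2.1, -2.2]
opening: 52.1
```

View pics/w4c.png

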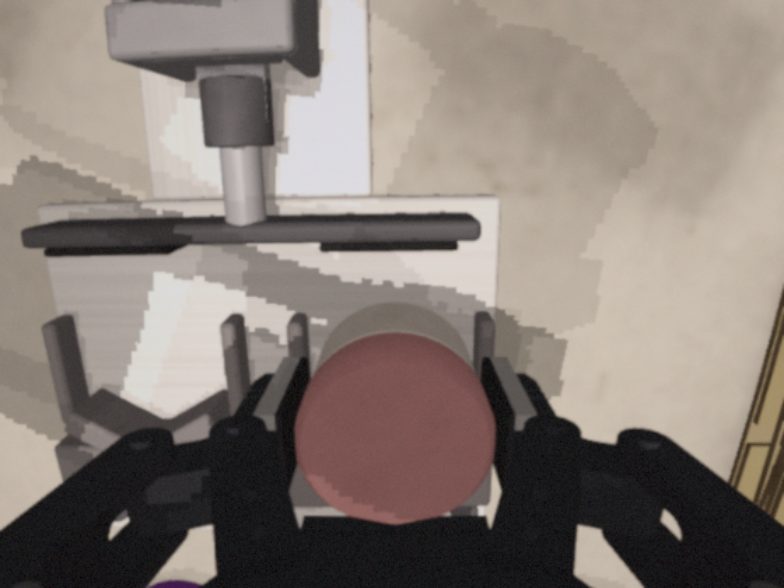

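```bash
python3 - <<'E'
from h import *
w=snap("wrist");s=robot.sense();R0=R.from_quat(s["eef_rot"]).as_matrix();print(s["eef_pos"])
def rel(uv,z): return (R0.T@(back(w,np.array(uv)/1.4,z)[0]-s["eef_pos"])).round(1)[1:]
print("rel (tool y toward jaw, tool z=clamp y)")
for n,uv,z in [("padR low",(390,249),15),("padR low z24",(390,249),24),("Vvert z22",(165,418),22),("Vvert z30",(165,418),30),("Vend",(85,392),30),("ribL in",(309,320),22),("ribR in",(474,320),22),("ribL in bottom ",(240,322),22),("outer rib in",(75,322),22),("plate back R",(498,196),8),("plate back L",(42,205),8)]: print(n,rel(uv,z))
E
```

```text
[ 545.17646925 -112.19356666   45.95436985]
rel (tool y toward jaw, tool z=clamp y)
padR low [36.  -1.9]
padR low z24 [37.8 -1.8]
Vvert z22 [-27.2 -87.3]
Vvert z30 [-22.5 -83.1]
Vend [ -12.7 -111.8]
ribL in [ 12.3 -30.2]
ribR in [12.3 27.4]
ribL in bottom  [ 11.5 -54.7]
outer rib in [  11.2 -116.1]
plate back R [53.9 36.4]
plate back L [  52.1 -131.3]
```

```bash
python3 -m jog '[[[0,0,0,0,0.0045,-0.0014,0.4],[0,0,0,0.01,0,0,0.4],[0,0,0,0.01,0,0,0.4],[0,0,0,0,0,0,0.4],[0,0,0,0.002,0,0,0.4],[0,0,0,0,0,0,0.4]]]'
python3 -m jog '[[[0,0,0,0.002,0,0,0.4],[0,0,0,0,0,0,0.4]]]'
python3 -m jog '[[[0,0,0,0.001,0,0,0.4],[0,0,0,0,0,0,0.4]]]'
```

```text
clock: 9.7
eef_pos: [542.7, -107.3, 23.2]
eef_rot: [-0.038, 0.706, 0.038, 0.706]
force: [-0.0, 0.3, -0.8]
opening: 52.3
clock: 9.87
eef_pos: [542.9, -107.4, 22.9]
eef_rot: [-0.038, 0.706, 0.038, 0.706]
force: [-3.4, 0.1, 10.0]
opening: 52.0
clock: 10.03
eef_pos: [542.9, -107.5, 22.9]
eef_rot: [-0.038, 0.706, 0.038, 0.706]
force: [-4.9, 1.4, 17.2]
opening: 51.7
```

```bash
python3 -m jog '[[[0,0,0,-0.001,0,0,0.8],[0,0,0,0,0,0,0.85],[0,0,0,0,0,0,0.85],[0,0,0,-0.01,0,0,0.85],[0,0,0,-0.03,0,0,0.85],[0,0,0,-0.04,0,0,1],[0,0,0,-0.04,0,0,1],[0,0,0,0,0,0,1]]]'
python3 - <<'E'
from h import *
w=snap("wrist","w5.png");s=robot.sense()
print(togo([452,-366,150]),yaw(s))
E
```

```text
clock: 10.7
eef_pos: [548.0, -108.9, 149.5]
eef_rot: [-0.04, 0.701, 0.036, 0.711]
force: [1.6, -0.2, 1.1]
opening: 85.0
[  -3.8 -246.  -121.4] 6.1967673882095005
```

View pics/w5.png

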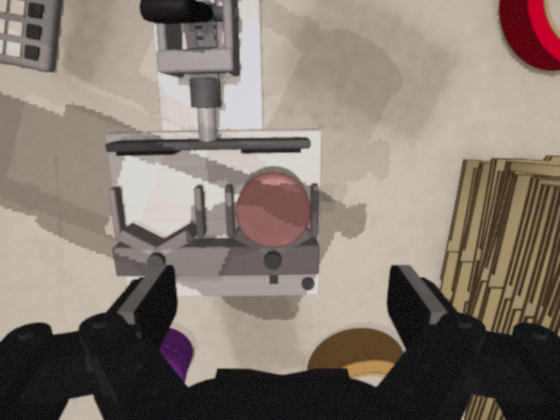

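```bash
python3 -m jog '[[[0,0,0,0,-0.035,-0.017,1],[0,0,0,0,-0.035,-0.017,1],[0,0,0,0,-0.035,-0.017,1],[0,0,0,0,-0.035,-0.017,1],[0,0,0,0,-0.035,-0.017,1],[0,0,0,0,-0.035,-0.017,1],[0,0,0,0,-0.035,-0.017,1],[0,0,0,0,0,0,1],[0,0,0,0,0,0,1]]]'
python3 - <<'E'
from h import *
w=snap("wrist","w6.png");s=robot.sense();p=s["eef_pos"];M=R.from_quat(s["eef_rot"]).as_matrix();print(p,yaw(s))
for t in robot.trace("wrist","jar_1")[:5]:
    v=np.argwhere(t["region"]).mean(0)[::-1];m=w["image"][t["region"]].mean(0).round()
    for z in(35,46):print(round(t["confidence"],2),np.array(t["box"]).round(),v.round(),m,back(w,v,z).round(1)[0],(M.T@(back(w,v,z)[0]-p)).round(1))
E
```

```text
clock: 11.5
eef_pos: [449.5, -365.1, 140.0]
eef_rot: [-0.036, 0.707, 0.037, 0.706]
force: [-0.5, 0.8, 0.1]
opening: 85.2
[ 449.96280557 -363.42942822  140.04907876] 6.065919022785412
0.87 [266.  35. 349. 122.] [306.  77.] [161.  95. 171.] [ 456.5 -275.1   35. ] [105.3  86.8  16. ]
0.87 [266.  35. 349. 122.] [306.  77.] [161.  95. 171.] [ 455.9 -276.1   46. ] [94.3 86.  15.3]
0.72 [253. 281. 321. 363.] [284. 322.] [167. 142.   4.] [ 461.9 -459.    35. ] [104.8 -96.6   1.9]
0.72 [253. 281. 321. 363.] [284. 322.] [167. 142.   4.] [ 461.1 -451.8   46. ] [ 93.8 -89.3   1.8]
0.68 [240. 172. 315. 253.] [278. 212.] [134.  93.  90.] [ 447.7 -369.3   35. ] [105.   -5.9  -2.8]
0.68 [240. 172. 315. 253.] [278. 212.] [134.  93.  90.] [ 447.5 -366.    46. ] [94.  -2.6 -2.7]
```

```bash
python3 -m jog '[[[0,0,0,0.03,-0.004,-0.002,1],[0,0,0,0.035,0,0,1],[0,0,0,0.03,0,0,1],[0,0,0,0.02,0,0,1],[0,0,0,0.01,0,0,1],[0,0,0,0,0,0,1],[0,0,0,0,0,0,0.4],[0,0,0,0,0,0,0.4],[0,0,0,0,0,0,0.4],[0,0,0,0,0,0,0.4]]]' 40
python3 -m jog '[[[0,0,0,0,0,0,0.4],[0,0,0,0,0,0,0.4],[0,0,0,0,0,0,0.4],[0,0,0,0,0,0,0.4]]]'
```

```text
clock: 12.43
eef_pos: [450.2, -368.6, 18.3]
eef_rot: [-0.039, 0.705, 0.037, 0.707]
force: [-0.8, 1.2, 6.4]
opening: 51.9
clock: 12.77
eef_pos: [450.2, -368.6, 18.3]
eef_rot: [-0.039, 0.705, 0.037, 0.707]
force: [-0.6, 0.0, 7.1]
opening: 52.0
```

```bash
python3 -m jog '[[[0,0,0,-0.03,0,0,0.4],[0,0,0,-0.035,0,0,0.4],[0,0,0,-0.035,0,0,0.4],[0,0,0,0,0.03,0.002,0.4],[0,0,0,0,0.035,0.004,0.4],[0,0,0,0,0.035,0.004,0.4],[0,0,0,0,0.035,0.004,0.4],[0,0,0,0,0.035,0.004,0.4],[0,0,0,0,0.035,0.004,0.4],[0,0,0,0,0.035,0.004,0.4]]]'
python3 -c "
from h import *
robot.snapshot('top');s=robot.sense();print(s['eef_pos'],yaw(s),s['opening'],togo([451.5,-117.5,52]))"
```

```text
clock: 13.6
eef_pos: [449.1, -124.9, 116.8]
eef_rot: [-0.038, 0.706, 0.038, 0.707]
force: [1.1, 0.1, -2.0]
opening: 51.9
[ 447.2469232  -118.15437082  116.50229373] 6.22982285436225 52.05071885214948 [64.5 -0.3  4.3]
```

```bash
python3 -m jog '[[[0,0,0,0.03,0,0.0035,0.4],[0,0,0,0.022,0,0,0.4],[0,0,0,0.012,0,0,0.4],[0,0,0,0,0,0,0.4],[0,0,0,0,0,0,0.4]]]'
python3 - <<'E'
from h import *
w=snap("wrist","w7.png");im=cv2.imread("pics/w7.png");print(robot.sense()["eef_pos"])
cv2.imwrite("pics/w7c.png",cv2.resize(im,None,fx=1.4,fy=1.4))
E
```

```text
clock: 14.07
eef_pos: [452.6, -126.1, 52.3]
eef_rot: [-0.038, 0.706, 0.038, 0.706]
force: [-0.0, 0.6, -1.5]
opening: 51.7
[ 453.33213056 -126.52411397   52.94626084]
```

View pics/w7c.png

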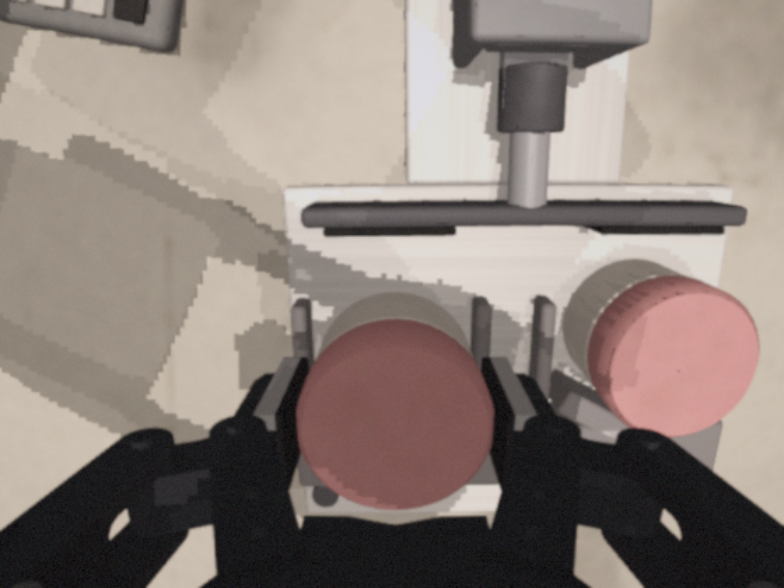

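```bash
python3 - <<'E'
from h import *
w=snap("wrist");s=robot.sense();R0=R.from_quat(s["eef_rot"]).as_matrix();print(s["eef_pos"])
def rel(uv,z): return (R0.T@(back(w,np.array(uv)/1.4,z)[0]-s["eef_pos"])).round(1)[1:]
for n,uv,z in [("pad",(390,236),15),("pad z24",(390,236),24),("ribL",(312,305),14),("ribR",(473,303),14),("plate back",(731,186),8),("plate back L",(287,189),8),("lid1",(673,357),54),("body1 left",(563,320),35)]: print(n,rel(uv,z))
E
```

```text
[ 453.6873909  -126.72046692   53.31940152]
pad [39.  -1.3]
pad z24 [40.5 -1.2]
ribL [ 12.5 -30.9]
ribR [13.3 30.1]
plate back [ 57.9 128.9]
plate back L [ 55.5 -39.3]
lid1 [ 7.8 87.6]
body1 left [13.7 57.8]
```

```bash
python3 -m jog '[[[0,0,0,0,0.0075,-0.0007,0.4],[0,0,0,0.012,0,0,0.4],[0,0,0,0.01,0,0,0.4],[0,0,0,0,0,0,0.4],[0,0,0,0.002,0,0,0.4],[0,0,0,0,0,0,0.4]]]'
python3 -m jog '[[[0,0,0,0.002,0,0,0.4],[0,0,0,0,0,0,0.4]]]'
```

```text
clock: 14.67
eef_pos: [451.7, -118.7, 28.8]
eef_rot: [-0.038, 0.706, 0.038, 0.706]
force: [0.0, 0.3, -1.4]
opening: 52.0
clock: 14.83
eef_pos: [451.6, -118.8, 26.6]
eef_rot: [-0.038, 0.706, 0.038, 0.706]
force: [-0.2, 0.1, -1.9]
opening: 52.4
```

```bash
python3 -m jog '[[[0,0,0,0.0015,0,0,0.4],[0,0,0,0,0,0,0.4]]]'
python3 -m jog '[[[0,0,0,0.001,0,0,0.4],[0,0,0,0,0,0,0.4]]]'
```

```text
clock: 15.0
eef_pos: [451.6, -118.8, 26.2]
eef_rot: [-0.038, 0.706, 0.038, 0.706]
force: [-2.8, 1.4, 10.7]
opening: 51.9
clock: 15.17
eef_pos: [451.6, -118.8, 26.2]
eef_rot: [-0.038, 0.706, 0.038, 0.707]
force: [-3.2, 1.4, 19.3]
opening: 52.1
```

```bash
python3 -m jog '[[[0,0,0,-0.001,0,0,0.8],[0,0,0,0,0,0,0.85],[0,0,0,0,0,0,0.85],[0,0,0,-0.01,0,0,0.85],[0,0,0,-0.03,0,0,0.85],[0,0,0,-0.04,0,0,1],[0,0,0,-0.04,0,0,1],[0,0,0,-0.04,0,0,1],[0,0,0,-0.015,0,0,1],[0.1,0,0,0,0,0,1]]]'
python3 -m jog '[[[0.12,0,0,0,0,0,1],[0.12,0,0,0,0,0,1],[0.12,0,0,0,0,0,1],[0.12,0,0,0,0,0,1],[0.12,0,0,0,0,0,1],[0.12,0,0,0,0,0,1],[0.12,0,0,0,0,0,1],[0.12,0,0,0,0,0,1],[0.12,0,0,0,0,0,1],[0.12,0,0,0,0,0,1]]]'
python3 -m jog '[[[0.12,0,0,0,0,0,1],[0.12,0,0,0,0,0,1],[0.03,0,0,0,0,0,1],[0,0,0,0,0,0,1]]]'
python3 -c "
from h import *
robot.snapshot('top');s=robot.sense();print(s['eef_pos'],yaw(s),s['joint_pos'],togo([482,23,200]))"
```

```text
clock: 16.0
eef_pos: [454.1, -119.9, 204.4]
eef_rot: [-0.004, 0.704, 0.001, 0.71]
force: [-0.1, -0.3, -0.6]
opening: 85.3
clock: 16.83
eef_pos: [451.1, -118.7, 199.3]
eef_rot: [0.399, 0.584, -0.399, 0.584]
force: [-0.2, -0.9, 0.1]
opening: 85.4
clock: 17.17
eef_pos: [451.1, -118.7, 199.4]
eef_rot: [0.472, 0.527, -0.472, 0.526]
force: [0.3, 0.2, 0.4]
opening: 85.4
[ 451.16622466 -118.70092462  199.44513222] -83.7182366765437 [-4.06668641e-01  1.34494634e-01  1.77496069e+00  1.14958780e-04
  1.23276493e+00  1.05445198e+00] [  -0.5   46.2 -137.5]
```

```bash
python3 -m jog '[[[0,0,0,0,0.0115,-0.034,1],[0,0,0,0,0.0115,-0.034,1],[0,0,0,0,0.0115,-0.034,1],[0,0,0,0,0.0115,-0.034,1],[0,0,0,0,0,0,1],[0,0,0,0,0,0,1]]]'
python3 - <<'E'
from h import *
w=snap("wrist","w8.png");s=robot.sense();print(s["eef_pos"],yaw(s));M=R.from_quat(s["eef_rot"]).as_matrix()
for t in robot.trace("wrist","grip_lever_1")[:4]:
    v=np.argwhere(t["region"]).mean(0)[::-1];b=t["box"]
    print(round(t["confidence"],2),np.round(b),v.round(),(M.T@(back(w,v,118)[0]-s["eef_pos"])).round(1))
E
```

```text
clock: 17.72
eef_pos: [482.3, 23.0, 199.6]
eef_rot: [0.471, 0.528, -0.471, 0.527]
force: [0.3, 0.2, 0.2]
opening: 85.5
[482.07792504  21.82429153 199.55860625] -83.60550616185243
0.87 [233. 183. 271. 235.] [250. 206.] [ 81.5   7.8 -21.7]
0.55 [291. 181. 326. 232.] [308. 206.] [81.6  7.6 15.6]
```

View pics/w8.png

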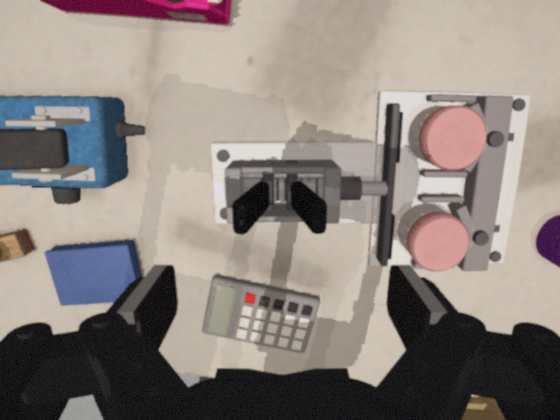

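```bash
python3 - <<'E'
from h import *
w=snap("wrist");s=robot.sense();p=s["eef_pos"];M=R.from_quat(s["eef_rot"]).as_matrix()
for dy,dz in((0,0),(2,-2),(4,-2)):
    c=p+M@np.array([0,dy,dz]);c[2]=0
    P=[c+M@np.array([-118,a,b]) for b in(-33,33) for a in(-12,12)]
    print(dy,dz,proj(w,P).round().tolist())
im=cv2.imread("pics/w8.png");cv2.imwrite("pics/w8c.png",cv2.resize(im[150:250,215:345],None,fx=6,fy=6,interpolation=cv2.INTER_CUBIC))
E
```

```text
0 0 [[233.0, 234.0], [231.0, 199.0], [332.0, 234.0], [334.0, 199.0]]
2 -2 [[230.0, 231.0], [228.0, 196.0], [329.0, 231.0], [331.0, 196.0]]
4 -2 [[230.0, 228.0], [228.0, 193.0], [329.0, 229.0], [331.0, 193.0]]
```

View pics/w8c.png

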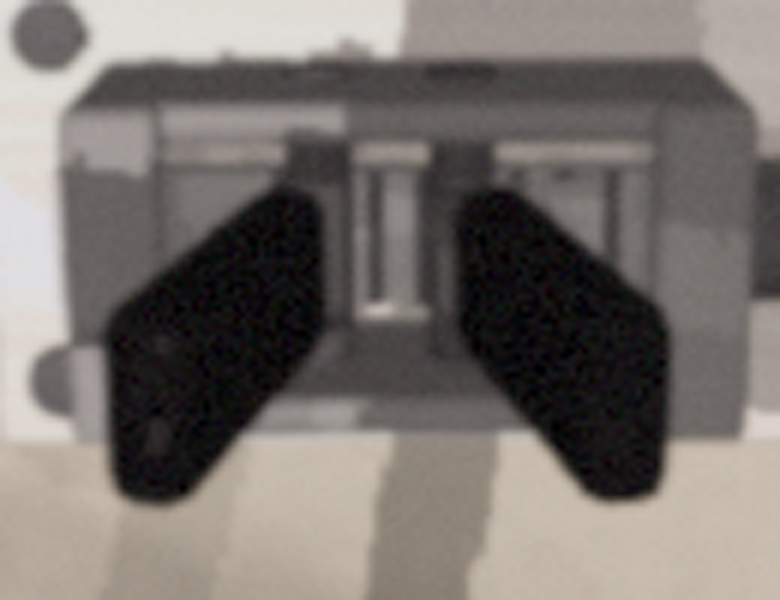

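```bash
python3 -m jog '[[[0,0,0,0.035,0,-0.002,1],[0,0,0,0.03,0,0,1],[0,0,0,0.025,0,0,1],[0,0,0,0.02,0,0,1],[0,0,0,0.015,0,0,1],[0,0,0,0,0,0,1],[0,0,0,0,0,0,1]]]'
python3 -c "
from h import *
w=snap('wrist');s=robot.sense();print(s['eef_pos'],s['force'].round(1) if hasattr(s['force'],'round') else s['force']);im=cv2.cvtColor(w['image'],cv2.COLOR_RGB2BGR);cv2.imwrite('pics/w9.png',im)
d=snap('side','s9.png')"
```

```text
clock: 18.45
eef_pos: [481.5, 22.3, 74.4]
eef_rot: [0.472, 0.527, -0.473, 0.526]
force: [0.4, 0.5, 0.9]
opening: 85.3
[482.45629246  22.45987528  75.28268403] [ 0.5 -0.6  0.4]
```

View pics/w9.png

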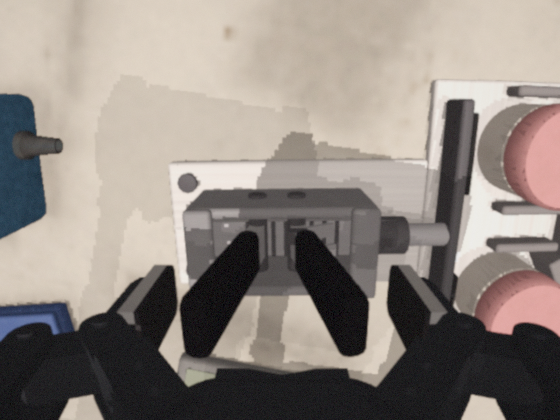

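```bash
cat > trk.py <<'E'
import sys
from h import *
w=snap("wrist",sys.argv[1]);s=robot.sense();print(s["clock"],"open",s["opening"],"F",np.round(s["force"],1))
g=lambda f:cv2.cvtColor(cv2.imread("pics/"+f),cv2.COLOR_BGR2GRAY)
a,b=g(sys.argv[2]),g(sys.argv[1])
for n,(x0,y0,x1,y1) in dict(bar=(440,92,478,125),rod_collar=(400,215,425,252),jar1=(508,112,556,180),jar2=(480,275,545,312),ref=(172,155,215,200),plate=(505,84,555,100)).items():
    T=a[y0:y1,x0:x1];X0,Y0=max(x0-6,0),max(y0-6,0);S=b[Y0:y1+6,X0:min(x1+50,560)]
    m=cv2.matchTemplate(S,T,cv2.TM_CCOEFF_NORMED);_,v,_,l=cv2.minMaxLoc(m)
    i=l[0];r=m[l[1]];sub=0.5*(r[i-1]-r[i+1])/(r[i-1]-2*r[i]+r[i+1]) if 0<i<len(r)-1 else 0
    print(n,"dx",round(i+sub+X0-x0,1),"dy",l[1]+Y0-y0,round(v,2))
E
python3 -m jog '[[[0,0,0,0,0,-0.001,1],[0,0,0,0,0,0,1]]]'
python3 trk.py k0.png w9.png
python3 -m jog '[[[0,0,0,0,0,0,0.25],[0,0,0,0,0,0,0.25],[0,0,0,0,0,0,0.25],[0,0,0,0,0,0,0.25],[0,0,0,0,0,0,0.25],[0,0,0,0,0,0,0.25],[0,0,0,0,0,0,0.25],[0,0,0,0,0,0,0.25],[0,0,0,0,0,0,0.25],[0,0,0,0,0,0,0.25]]]' 50
python3 trk.py k1s.png k0.png
```

```text
clock: 18.72
eef_pos: [482.7, 24.3, 75.9]
eef_rot: [0.473, 0.526, -0.472, 0.527]
force: [0.7, 0.5, 0.1]
opening: 85.4
18.7667 open 84.94309471841184 F [0.1 0.7 0.3]
bar dx 1.2 dy 4 0.99
rod_collar dx 1.8 dy 2 1.0
jar1 dx 0.9 dy 3 1.0
jar2 dx 1.3 dy 1 1.0
ref dx 3.9 dy 2 0.99
plate dx 0.7 dy 4 0.97
clock: 19.6
eef_pos: [482.4, 24.8, 75.6]
eef_rot: [0.472, 0.526, -0.471, 0.527]
force: [-0.5, 1.7, 7.5]
opening: 30.4
19.65 open 30.51025555977687 F [0.2 1.6 8.3]
bar dx 16.0 dy 0 0.99
rod_collar dx 15.9 dy 0 0.98
jar1 dx 1.7 dy 0 1.0
jar2 dx 1.2 dy 0 1.0
ref dx 0.9 dy -1 0.99
plate dx 1.7 dy 0 0.99
```

```bash
python3 -m jog '[[[0,0,0,0,0,0,1],[0,0,0,0,0,0,1],[0,0,0,0,0,0,1],[0,0,0,0,0,0,1],[0,0,0,0,0,0,1],[0,0,0,0,0,0,1],[0,0,0,0,0,0,1],[0,0,0,0,0,0,1]]]'
python3 trk.py k1o.png k0.png
python3 -m jog '[[[0,0,0,0,0,0,0.25],[0,0,0,0,0,0,0.25],[0,0,0,0,0,0,0.25],[0,0,0,0,0,0,0.25],[0,0,0,0,0,0,0.25],[0,0,0,0,0,0,0.25],[0,0,0,0,0,0,0.25],[0,0,0,0,0,0,0.25],[0,0,0,0,0,0,0.25],[0,0,0,0,0,0,0.25]]]' 50
python3 trk.py k2s.png k0.png
```

```text
clock: 20.32
eef_pos: [482.1, 24.3, 74.9]
eef_rot: [0.472, 0.526, -0.472, 0.527]
force: [-0.3, -0.1, -0.2]
opening: 85.5
20.3667 open 85.67945252387011 F [-0.4 -1.2 -1.2]
bar dx 15.9 dy -1 0.98
rod_collar dx 15.5 dy -1 0.98
jar1 dx 1.8 dy -1 1.0
jar2 dx 1.0 dy 0 1.0
ref dx -0.4 dy -1 0.99
plate dx 1.6 dy -2 0.98
clock: 21.2
eef_pos: [482.4, 24.8, 75.6]
eef_rot: [0.472, 0.526, -0.471, 0.527]
force: [-0.5, 2.1, 6.6]
opening: 30.6
21.25 open 30.370102420728834 F [-1.6  2.6  7. ]
bar dx 25.8 dy 0 0.98
rod_collar dx 27.6 dy -1 0.98
jar1 dx 4 dy 0 0.98
jar2 dx 7.2 dy 0 0.99
ref dx 0.9 dy -1 0.99
plate dx 1.7 dy 0 0.98
```

```bash
sed -i 's/jar1=(508,112,556,180)/jar1=(500,112,535,180)/' trk.py
python3 -m jog '[[[0,0,0,0,0,0,1],[0,0,0,0,0,0,1],[0,0,0,0,0,0,1],[0,0,0,0,0,0,1],[0,0,0,0,0,0,1],[0,0,0,0,0,0,1],[0,0,0,0,0,0,1],[0,0,0,0,0,0,1]]]'
python3 trk.py k2o.png k0.png
python3 -m jog '[[[0,0,0,0,0,0,0.25],[0,0,0,0,0,0,0.25],[0,0,0,0,0,0,0.25],[0,0,0,0,0,0,0.25],[0,0,0,0,0,0,0.25],[0,0,0,0,0,0,0.25],[0,0,0,0,0,0,0.25],[0,0,0,0,0,0,0.25],[0,0,0,0,0,0,0.25],[0,0,0,0,0,0,0.25]]]' 50
python3 trk.py k3s.png k0.png
python3 - <<'E'
import cv2,numpy as np
f=lambda n:cv2.resize(cv2.imread("pics/"+n)[70:330,380:560],None,fx=1.45,fy=1.45)
cv2.imwrite("pics/cmp.png",np.hstack([f("k0.png"),f("k2s.png"),f("k3s.png")]))
E
```

```text
clock: 21.92
eef_pos: [482.1, 24.3, 74.9]
eef_rot: [0.472, 0.526, -0.472, 0.527]
force: [-0.1, -0.7, 0.1]
opening: 86.0
21.9667 open 85.61395104286728 F [ 0.5 -0.8  0.1]
bar dx 25.7 dy -1 0.98
rod_collar dx 27.4 dy -1 0.99
jar1 dx 5.1 dy -2 0.91
jar2 dx 7.8 dy -1 0.99
ref dx -0.4 dy -1 0.99
plate dx 1.6 dy -2 0.98
clock: 22.8
eef_pos: [482.4, 24.8, 75.7]
eef_rot: [0.472, 0.526, -0.471, 0.527]
force: [-0.9, 3.1, 7.3]
opening: 30.5
22.85 open 30.495237685818093 F [-1.2  1.9  7.5]
bar dx 29.5 dy 0 0.97
rod_collar dx 38.2 dy -1 0.9
jar1 dx 8.8 dy -1 0.93
jar2 dx 10.4 dy 0 0.98
ref dx 1.0 dy -1 0.99
plate dx 1.5 dy 0 0.99
```

View pics/cmp.png

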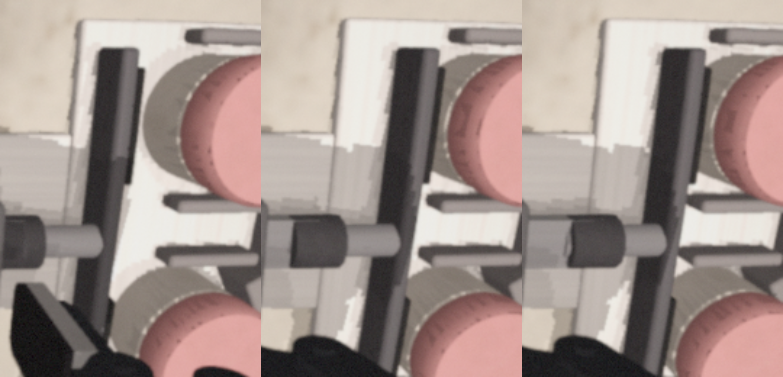

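```bash
python3 -c "
from h import *
s=robot.sense();print(s['clock'],s['opening'],s['force']);print(robot.sign_off())"
```

```text
22.85 30.495237685818093 [-1.16796546  1.93526959  7.51272028]
the job is handed in; nothing more can be done
None
```

I set the two pink-lidded jars upright into the jig, one in each pocket, left the purple and yellow look-alikes alone, and pumped the levers three times, opening fully between strokes. I handed in at 22.9 s with the third stroke still held squeezed.

**Last checks:**
- **Squeeze:** the opening reading was 30.5 mm on every stroke, so the levers reached their stop each time. The task gives 32 mm at home, so the reading runs about 1.5 mm low.
- **Pressing:** on the third stroke the rod advanced a full tooth but the jaw bar only about 2 mm. I estimate 5–6 mm of spring compression, above the 3 mm that sliding alone can give and well under the 19 mm crush limit.
- **Jars home:** both jars slid about 4 mm together, matching the gap I left in front of the V backs. Both still looked upright between their ribs.

**Disagreements and gaps:**
- **Calibration:** the top and wrist cameras differed by 5–8 mm in x, and the wrist calibration was a few percent off in scale. I placed the jars from close wrist views and by the contact force instead.
- **Tracking:** jar_1 was near the picture edge and its tracking was clipped on stroke 2. I narrowed the tracked patch for stroke 3, where the match was weaker.
- **Not checked:** I took no final picture to confirm that the other things on the bench had not moved. I felt no unexpected contact.

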